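# Turn the tube rotator's wheel by hand until the sample tube stands upright

### The job

The tube rotator has stopped with its sample tube out of place. Turn its wheel by hand, gently pushing one arm after another with the fingertips, until the tube clipped to it stands straight up with its cap at the top, ready to be opened, and leave the wheel at rest there. Do not touch the tube itself, grip or lift nothing, and leave the rotator and the things round it where they stand.

Things in the scene. Friction and masses are not known exactly. Their poses are not given: they have to be found in the camera images.
- wheel (a joint): Turn of the five-armed wheel about its level shaft, rad: the angle of the tube from straight up, clockwise as seen from the robot (0 or 6.283 = straight up, cap at the top; 1.57 = to the rotator's own -y side). Turns either way past a full turn; starts 1.75 to 4.53. Drag about 0.22 N m (2 to 3 N on the outer half of an arm); stays where it is left. Arms stand at this angle plus multiples of 1.257.
- hub (a point): Wheel centre: on the shaft, mid-thickness of the arms, 200 mm above the worktop; does not turn. Five straight aluminium arms, 14 mm wide in the wheel's plane and 10 mm thick along the shaft, run from the black hub (radius 30 mm) to 115 mm from the shaft; open ends, no rim. A steel spring clip on the front of each, 20 mm wide, sits 75 to 89 mm from the shaft and reaches 27 mm ahead of this plane.
- tube_arm_end (a point): Outer end of the arm that carries the tube, 115 mm from the shaft; it turns with the wheel. The other four arms are alike, with empty clips.
- rotator: White tube rotator, about 3 kg, loose on rubber feet. Base 235 x 190 mm, 48 mm high, controls on the front lip. Origin on the worktop under the base's middle (base from 120 mm in front to 115 mm behind), z up, -x its front toward the robot and along the shaft; the wheel's upright plane is 10 mm in front of the origin, parallel to its y and z.
- housing_top (a point): Middle of the top of the rotator's white gear housing, 236 mm above the worktop; the housing is 80 mm deep (x) by 104 mm wide (y) and rises from the base behind the wheel. 31 mm is free between the arms' rear faces and the housing.
- sample_tube: The sample: screw-cap tube 53 mm long, cap 20 mm across, clipped on the front of one arm, cap outermost, 62 to 116 mm from the shaft and 6 to 27 mm in front of the arm's mid-plane; it stays fixed to the wheel. Origin at mid-length on its side; its own y axis runs along it from the cap toward the pointed end: y straight down = upright.
- tube_rack: Bystander: blue open tube rack, 76 x 112 x 52 mm, loose on the worktop in front of the rotator. Origin under its centre.
- reagent_bottle: Bystander: reagent bottle, 48 mm across, 110 mm high, loose, at the rotator's right (-y) side. Origin under its centre.
- timer: Bystander: flat bench timer, 64 x 90 x 18 mm, loose, in front of the rotator. Origin under its centre.
- spare_tube: Bystander: screw-cap tube like the sample, 53 mm long, lying loose on the worktop at the rotator's right (-y) side, behind the bottle. Origin under its centre.

How it is judged:
At the end, for the whole second after the job is handed in: The tube on the wheel stands within 0.1 rad (6 degrees) of straight up, cap at the top; the wheel is at rest; the rotator stands flat and, like the rack, bottle, timer and spare tube, within 30 mm of where it was at the start (angle between sample_tube's own y axis and vertical above 3.0416 rad and velocity of joint wheel between -0.05 and 0.05 rad/s and distance of each of rotator, tube_rack, reagent_bottle, timer, spare_tube from where it was at the start of the episode below 0.03 m and angle between rotator's own z axis and vertical below 0.05 rad); the robot touches nothing.
It fails at once if the sample tube is touched (over 1 N) (contact force between any of the fingers, the arm and sample_tube above 1 N).
It fails at once if the wheel or the rotator is gripped or forced: over 30 N from the fingers or the arm (contact force between any of the fingers, the arm and rotator above 30 N).
It fails at once if the rotator is shifted by over 30 mm, tipped by over 0.15 rad or lifted (distance of rotator from where it was at the start of the episode above 0.03 m or angle between rotator's own z axis and vertical above 0.15 rad).
It fails at once if a bystander is shifted by over 30 mm or lifted (distance of any of tube_rack, reagent_bottle, timer, spare_tube from where it was at the start of the episode above 0.03 m).
It also fails if it takes over 61 s, if anything falls off the work surface, if the arm or the gripper's body presses on something with over 40 N, if the wrist force passes 120 N, or if a joint passes its speed limit or range.

### The arm

A 6-joint arm with a two-finger parallel gripper is mounted at the origin on a cart in front of the work surface, level with it; the furniture and walls round the work are solid. World frame = base frame: x ahead of the robot, y to its left, z up, the work surface at z = 0. Lengths are in m, angles in rad, forces in N, time in s.
With the tool pointing down it reaches from about 0.3 to 0.875 m from the base axis. Payload 6.4 kg.
Tool frame: the origin (TCP) lies on the centre line of the jaws, within the pads' length; the fingertips stand 25 mm ahead of it and the grasp point (between the pads) lies 6 mm ahead of it (env.finger_overhang is the distance from the TCP to the fingertips, in m); y points along the fingers, x is the direction in which the jaws open and shut, and the axes are right-handed (so a half turn about y gives the same grasp; the last joint's range is limited). The gripper opens to 85 mm and grips with 20 to 120 N. Pads are 22 mm wide; open, the fingers measure 114 mm over their backs; the gripper's body (76 mm by 85 mm) begins 54 mm behind the grasp point. The pads swing forward as they close: fully open they stand 13 mm farther back than shut.
Start: joints at [1.122, 0.181, 1.607, -0, 1.354, -0.206], TCP at [0.138, 0.558, 0.256] pointing down, gripper open.
Joint ranges: [-2.99, 2.99], [-0.89, 2.07], [0.3, 2.58], [-1.14, 4.28], [0, 2.63], [-3.12, 3.12]. Speed limits (rad/s): [2.57, 2.57, 3.01, 3.14, 3.14, 3.14].

### API

Orientations are given as a unit quaternion [x, y, z, w].
In Python, from cell import env gives the robot as it stands.
- The arm moves only by the tool arm_command, never from a script. Its argument "commands" is a list that holds one entry, the list of rows, each a list of 5 numbers: the closure, from -1 (fully open) to 1 (shut), then the shift along the tool's x, y, z scaled (see below), then the turn about the tool's y scaled (see below). A call has 1 to 10 rows; each row shifts and turns the pose as measured when the row begins, along the tool's axes as they then stand; what a row does not reach is not made up. The controller multiplies each number of a shift by 0.03 m and each number of a turn by 0.1 rad. A row lasts 1/12 s, in which the tool goes at most 41.7 mm and 7.16 degrees, less where a joint would pass 70% of its speed; a pose out of reach is approached as far as the arm can. A call with a number of a shift or a turn outside -1 to 1 is refused whole. A call with a gripper value outside its range is refused whole. The fingers move at their own pace and stop on an object; the grip force is fixed at half the most. Time passes only in rows, so rows that do not move let the fingers close. It gives the time, the measured TCP pose, the force and the opening at its end, in the units of the state.
- env.get_state(): the state, without advancing time (a new reading comes with each control period).
- env.grab_frame(name): name is "scene" or "top" or "wrist"; returns a dict with "image" (384x512x3 uint8, blue, green, red), "fx", "fy", "cx", "cy" (pixels), "rvec" (rotation vector, rad) and "tvec" (3), from world to camera coordinates, as OpenCV has them. Camera axes: x right, y down, z forward; pixel columns grow to the right and rows downward; lengths in m; the calibration is good to about 2 mm. A picture is of the moment at which its call begins. There is no depth.
- env.hand_in(): hands the job in, once; it reports no verdict.
Trained networks look in the newest picture that a camera, given by its name, has taken for a name from the list of things; names that differ only in an ending like _2 or _b are one class to them, and where a whole thing is asked for, a point or a joint stands for the part that bears it (a point fixed in the world has none). Each returns a list of dicts, best first, with "conf" (0 to 1); they miss things now and then, are a little off and sometimes report something else, mostly with a low value. They report only what shows in the picture. A call takes as long as a camera call.
- env.silhouettes(camera, label): "mask" (384x512 bool, what is visible of it).
- env.pinpoint(camera, label): "centre" ([x, y, z] in m, in world coordinates, good to about 4 mm: a listed point, or the origin of a listed thing).
The state is a dict: "t": time; "joint_pos": joint angles; "joint_vel": joint speeds; "effort": joint torques, N m; "ee_pos": TCP position; "eef_rot": TCP orientation; "contact_force": force on the tool from outside, world axes, zero at the start; "torque": the same for the moment, N m; "finger_gap": finger opening in m.
Only numpy, scipy, OpenCV 4.12 (cv2) and the standard library are available. Lean on these libraries where they do the work, as an engineer would, in place of code of your own. Each camera call takes 0.05 s, during which the arm holds its last target.

## Working session

There is one attempt and no reset: what is moved stays moved. The work goes in short steps, Python scripts to look and compute and a tool call to move; the robot and the scene stay as the last step left them, time stands still between calls to the robot, and variables do not carry over. Pictures are saved under pics/ and viewed, and the job is handed in when it is done.

Besides the shell and the picture viewer there is one more tool, called as name(argument=value, ...), one argument or row to a line, values as JSON. arm_command: Moves the arm, as the interface text tells. Its arguments: {"type":"object","properties":{"commands":{"type":"array","items":{"type":"array","items":{"type":"array","items":{"type":"number","minimum":-1,"maximum":1}}}}},"required":["commands"]}

```bash
ls; mkdir -p pics; cat > h.py <<'E'
import numpy as np, cv2
from cell import env
from scipy.spatial.transform import Rotation as R
def snap(n,f):
    g=env.grab_frame(n); cv2.imwrite('pics/'+f,g['image']); return g
def proj(g,p):
    return cv2.projectPoints(np.float64(p).reshape(-1,1,3),np.float64(g['rvec']),np.float64(g['tvec']),np.array([[g['fx'],0,g['cx']],[0,g['fy'],g['cy']],[0,0,1.]]),None)[0].reshape(-1,2)
E
python3 - <<'E'
from h import *
s=env.get_state(); print({k:np.round(v,3) for k,v in s.items()}); print(R.from_quat(s['eef_rot']).as_matrix().round(3), env.finger_overhang)
for c in ['scene','top','wrist']:
    g=snap(c,c+'0.png')
    print(c, 'campos',(-R.from_rotvec(np.ravel(g['rvec'])).as_matrix().T@np.ravel(g['tvec'])).round(3))
    for l in ['hub','tube_arm_end','rotator','housing_top','sample_tube','tube_rack','reagent_bottle','timer','spare_tube']:
        r=env.pinpoint(c,l)
        print(l,[(np.round(d['centre'],3),round(d['conf'],2)) for d in r[:2]])
E
```

```text
pics
{'t': np.float64(0.0), 'joint_pos': array([ 1.122,  0.182,  1.608,  0.   ,  1.354, -0.206]), 'joint_vel': array([ 0.001, -0.002, -0.001,  0.   ,  0.001,  0.001]), 'effort': array([ 2.0000e-03, -4.4486e+01, -3.5135e+01, -0.0000e+00,  9.0000e-03,
        0.0000e+00]), 'ee_pos': array([0.138, 0.558, 0.255]), 'eef_rot': array([ 0.557,  0.435, -0.436, -0.557]), 'contact_force': array([ 1.125, -0.006,  0.514]), 'torque': array([ 0.003, -0.01 , -0.034]), 'finger_gap': np.float64(0.085)}
[[ 0.24  -0.001 -0.971]
 [ 0.971 -0.002  0.24 ]
 [-0.002 -1.     0.   ]] 0.025
scene campos [ 0.093 -0.74   0.811]
hub [(array([ 0.32 , -0.311,  0.001]), 0.64), (array([ 0.49 , -0.338,  0.197]), 0.56)]
tube_arm_end [(array([ 0.489, -0.365,  0.09 ]), 0.95)]
rotator [(array([ 0.492, -0.335,  0.002]), 0.87)]
housing_top [(array([ 0.564, -0.332,  0.238]), 0.64), (array([ 0.489, -0.338,  0.197]), 0.38)]
sample_tube [(array([ 0.471, -0.358,  0.115]), 0.66), (array([ 0.563, -0.334,  0.238]), 0.5)]
tube_rack [(array([ 0.333, -0.431,  0.004]), 0.84)]
reagent_bottle [(array([ 0.463, -0.514, -0.004]), 0.73)]
timer [(array([ 0.321, -0.31 ,  0.   ]), 0.77)]
spare_tube [(array([ 0.593, -0.482,  0.003]), 0.42)]
top campos [ 0.287 -0.358  1.289]
hub [(array([ 0.482, -0.34 ,  0.2  ]), 0.73), (array([ 0.469, -0.356,  0.108]), 0.26)]
tube_arm_end [(array([ 0.597, -0.485,  0.002]), 0.48)]
rotator [(array([ 0.499, -0.338, -0.001]), 0.61)]
housing_top [(array([ 0.563, -0.332,  0.236]), 0.95), (array([ 0.329, -0.434, -0.001]), 0.66)]
sample_tube [(array([ 0.47 , -0.353,  0.108]), 0.4)]
tube_rack [(array([ 0.329, -0.436,  0.002]), 0.82)]
reagent_bottle []
timer [(array([ 0.323, -0.312, -0.002]), 0.91)]
spare_tube [(array([ 0.596, -0.482, -0.   ]), 0.45)]
wrist campos [0.057 0.579 0.374]
hub []
tube_arm_end []
rotator []
housing_top []
sample_tube []
tube_rack []
reagent_bottle []
timer []
spare_tube []
```

View pics/scene0.png

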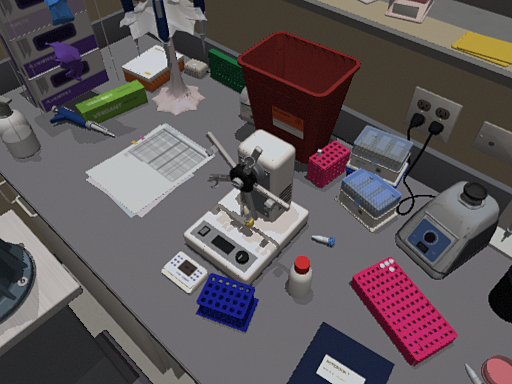

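View pics/top0.png

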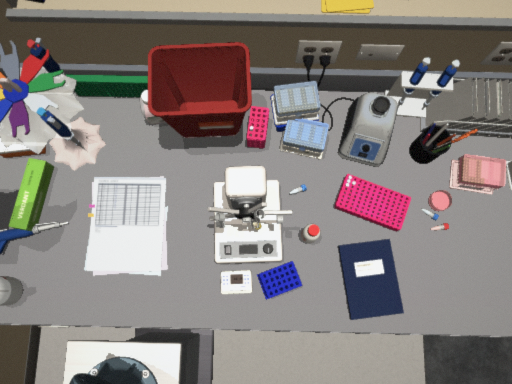

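```bash
cat >> h.py <<'E'
def avg(n=4,cams=('scene','top'),labs=('hub','tube_arm_end','rotator','housing_top','sample_tube')):
    out={}
    for i in range(n):
        for c in cams:
            env.grab_frame(c)
            for l in labs:
                for d in env.pinpoint(c,l): out.setdefault(l,[]).append(np.r_[d['centre'],d['conf']])
    return out
def crop(n,f,p,w=110,k=5):
    g=env.grab_frame(n); u,v=proj(g,p)[0].astype(int); im=g['image'][max(v-w*3//4,0):v+w*3//4,max(u-w,0):u+w]
    cv2.imwrite('pics/'+f,cv2.resize(im,None,fx=800/im.shape[1],fy=800/im.shape[1],interpolation=cv2.INTER_CUBIC)[:600]); return g
E
python3 - <<'E'
from h import *
o=avg(3)
for l,v in o.items(): print(l); print(np.round(v,3))
crop('scene','s1.png',[0.49,-0.34,0.16],60); crop('top','t1.png',[0.49,-0.34,0.15],60)
E
```

```text
hub
[[ 0.49  -0.338  0.199  0.92 ]
 [ 0.489 -0.366  0.09   0.67 ]
 [ 0.46  -0.512 -0.001  0.34 ]
 [ 0.484 -0.341  0.197  0.9  ]
 [ 0.489 -0.335  0.196  0.65 ]
 [ 0.492 -0.334  0.004  0.2  ]
 [ 0.48  -0.337  0.2    0.94 ]
 [ 0.486 -0.366  0.087  0.43 ]
 [ 0.564 -0.332  0.234  0.39 ]
 [ 0.331 -0.431  0.     0.24 ]
 [ 0.49  -0.338  0.197  0.71 ]
 [ 0.482 -0.338  0.199  0.64 ]]
tube_arm_end
[[ 0.487 -0.367  0.089  0.56 ]
 [ 0.488 -0.364  0.088  0.85 ]
 [ 0.331 -0.434  0.     0.67 ]
 [ 0.486 -0.367  0.088  0.72 ]
 [ 0.487 -0.361  0.086  0.79 ]
 [ 0.561 -0.332  0.233  0.6  ]
 [ 0.488 -0.364  0.091  0.68 ]
 [ 0.32  -0.312  0.001  0.21 ]
 [ 0.487 -0.367  0.091  0.72 ]]
rotator
[[ 0.493 -0.339  0.004  0.72 ]
 [ 0.497 -0.338 -0.     0.78 ]
 [ 0.491 -0.337  0.003  0.72 ]
 [ 0.5   -0.336 -0.     0.79 ]
 [ 0.491 -0.336  0.002  0.78 ]
 [ 0.596 -0.483 -0.002  0.55 ]
 [ 0.497 -0.333 -0.001  0.79 ]]
housing_top
[[ 0.565 -0.332  0.239  0.73 ]
 [ 0.562 -0.328  0.233  0.7  ]
 [ 0.565 -0.331  0.237  0.72 ]
 [ 0.324 -0.31   0.002  0.61 ]
 [ 0.564 -0.331  0.234  0.93 ]
 [ 0.468 -0.354  0.108  0.27 ]
 [ 0.565 -0.33   0.233  0.95 ]]
sample_tube
[[ 0.472 -0.355  0.115  0.57 ]
 [ 0.472 -0.352  0.107  0.59 ]
 [ 0.471 -0.356  0.115  0.61 ]
 [ 0.469 -0.355  0.11   0.4  ]
 [ 0.47  -0.355  0.116  0.52 ]
 [ 0.471 -0.354  0.111  0.53 ]]
```

View pics/s1.png

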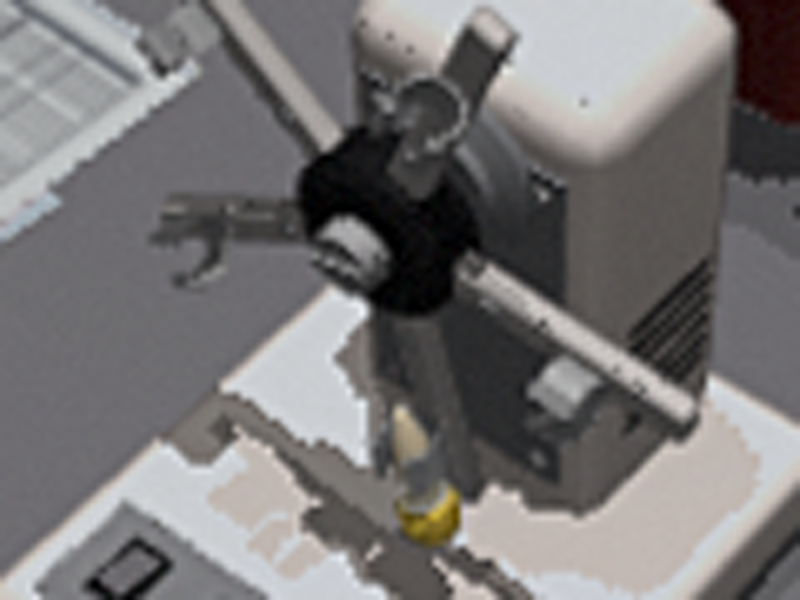

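View pics/t1.png

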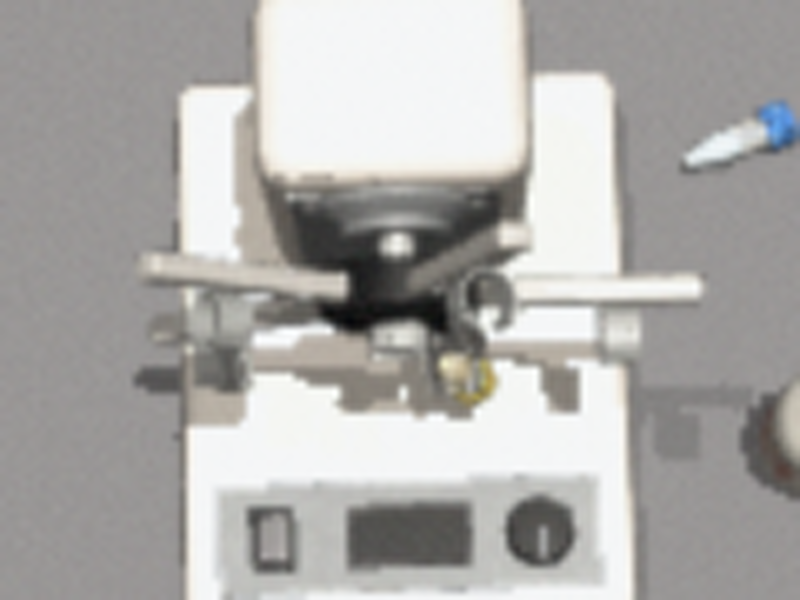

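```bash
cat >> h.py <<'E'
HUB=np.array([0.486,-0.338,0.2]); YAW=0.07
def wp(s,zt,d=0.009):
    "tip target: s = left (+y_r) of shaft, zt = tip height in world, d behind wheel plane -> TCP world"
    c,q=np.cos(YAW),np.sin(YAW)
    return np.array([HUB[0]+c*d-q*s, HUB[1]+q*d+c*s, zt+0.025])
def delta(s,zt,d=0.009):
    st=env.get_state(); M=R.from_quat(st['eef_rot']).as_matrix()
    u=M.T@(wp(s,zt,d)-st['ee_pos'])/0.03
    print('to s=%.3f zt=%.3f tool units'%(s,zt),u.round(2))
def stat():
    st=env.get_state(); M=R.from_quat(st['eef_rot']).as_matrix(); p=st['ee_pos']; v=p-HUB
    c,q=np.cos(YAW),np.sin(YAW)
    print('t %.2f'%st['t'],'tip s %.4f zt %.4f d %.4f'%(-q*v[0]+c*v[1],p[2]-.025,c*v[0]+q*v[1]),'F',np.round(st['contact_force'],1),'gap',round(float(st['finger_gap']),4),'yaw x-axis',round(float(np.arctan2(M[1,0],M[0,0])-np.pi/2),3), 'tilt',M[2].round(3))
def ang(n=2):
    o=avg(n,labs=('tube_arm_end','sample_tube'))
    for l,v in o.items():
        for a in v:
            w=a[:3]-HUB; c,q=np.cos(YAW),np.sin(YAW)
            s=-q*w[0]+c*w[1]; d=c*w[0]+q*w[1]
            print(l,'r %.3f d %.3f conf %.2f angle %.3f'%(np.hypot(s,w[2]),d,a[3],np.arctan2(-s,w[2])))
E
python3 -c "
from h import *
stat();delta(-.085,.40); ang(1)"
```

```text
t 3.40 tip s 0.9183 zt 0.2313 d -0.2842 F [-0.5  0.3 -0.1] gap 0.0851 yaw x-axis -0.243 tilt [-0. -1.  0.]
to s=-0.085 zt=0.400 tool units [-28.81  -5.62 -19.59]
tube_arm_end r 0.115 d -0.000 conf 0.66 angle 2.914
tube_arm_end r 0.115 d 0.001 conf 0.56 angle 2.904
sample_tube r 0.085 d -0.019 conf 0.59 angle 2.970
sample_tube r 0.268 d -0.037 conf 0.74 angle 2.414
sample_tube r 0.092 d -0.014 conf 0.46 angle 2.997
```

arm_command(
  commands=[
    [[1, 0, -1, 0, -0.8], [1, 0, -1, 0, -0.8], [1, 0, -1, 0, -0.8], [1, 0, -1, 0, -0.7], [1, 0, -1, 0, 0], [1, 0, -0.6, 0, 0]],
  ],
)

```text
t: 4.2
ee_pos: [0.137, 0.5555, 0.4235]
eef_rot: [-0.48, -0.515, 0.525, 0.477]
contact_force: [0.3, -0.1, 0.6]
finger_gap: 0.0123
```

```bash
python3 -c "
from h import *
stat();delta(-.085,.40)"
```

```text
t 4.20 tip s 0.9158 zt 0.3985 d -0.2856 F [ 0.3 -0.1  0.6] gap 0.0123 yaw x-axis 0.083 tilt [-0.013 -1.     0.008]
to s=-0.085 zt=0.400 tool units [-33.48   0.32  -9.39]
```

arm_command(
  commands=[
    [[1, -1, 0, -0.28, 0], [1, -1, 0, -0.28, 0], [1, -1, 0, -0.28, 0], [1, -1, 0, -0.28, 0], [1, -1, 0, -0.28, 0], [1, -1, 0, -0.28, 0], [1, -1, 0, -0.28, 0], [1, -1, 0, -0.28, 0], [1, -1, 0, -0.28, 0], [1, -1, 0, -0.28, 0]],
  ],
)

```text
t: 5.03
ee_pos: [0.2477, 0.2579, 0.4315]
eef_rot: [0.477, 0.523, -0.523, -0.475]
contact_force: [0.4, -0.0, 0.4]
finger_gap: 0.0
```

arm_command(
  commands=[
    [[1, -1, 0, -0.28, 0], [1, -1, 0, -0.28, 0], [1, -1, 0, -0.28, 0], [1, -1, 0, -0.28, 0], [1, -1, 0, -0.28, 0], [1, -1, 0, -0.28, 0], [1, -1, 0, -0.28, 0], [1, -1, 0, -0.28, 0], [1, -1, 0, -0.28, 0], [1, -1, 0, -0.28, 0]],
  ],
)

```text
t: 5.87
ee_pos: [0.3603, -0.0477, 0.4356]
eef_rot: [0.48, 0.527, -0.52, -0.471]
contact_force: [0.1, 1.2, 0.6]
finger_gap: -0.0001
```

```bash
python3 -c "
from h import *
stat();delta(-.085,.40)"
```

```text
t 5.87 tip s 0.2984 zt 0.4106 d -0.1051 F [0.1 1.2 0.6] gap -0.0001 yaw x-axis 0.096 tilt [-0.003 -1.    -0.015]
to s=-0.085 zt=0.400 tool units [-12.87   0.45  -3.47]
```

arm_command(
  commands=[
    [[1, -1, 0.05, -0.28, 0.25], [1, -1, 0.05, -0.28, 0], [1, -1, 0.05, -0.28, 0], [1, -1, 0.05, -0.28, 0], [1, -1, 0.05, -0.28, 0], [1, -1, 0.05, -0.28, 0], [1, -1, 0.05, -0.28, 0], [1, -1, 0.05, -0.28, 0], [1, -1, 0.05, -0.28, 0], [1, -1, 0, -0.28, 0]],
  ],
)

```text
t: 6.7
ee_pos: [0.467, -0.3585, 0.4254]
eef_rot: [0.49, 0.52, -0.512, -0.477]
contact_force: [-0.4, -0.9, 0.3]
finger_gap: 0.0001
```

```bash
python3 -c "
from h import *
stat();delta(-.085,.40)"
```

```text
t 6.70 tip s -0.0191 zt 0.4004 d -0.0204 F [-0.4 -0.9  0.3] gap 0.0001 yaw x-axis 0.064 tilt [-0.006 -1.    -0.02 ]
to s=-0.085 zt=0.400 tool units [-2.19  0.04 -0.99]
```

arm_command(
  commands=[
    [[1, -0.75, 0, -0.33, 0], [1, -0.75, 0, -0.33, 0], [1, -0.7, 0, -0.33, 0], [1, 0, 0, 0, 0], [1, 0, 0, 0, 0]],
  ],
)

```text
t: 7.12
ee_pos: [0.5018, -0.4321, 0.4217]
eef_rot: [0.49, 0.518, -0.511, -0.48]
contact_force: [0.2, -0.0, 0.1]
finger_gap: -0.0001
```

```bash
python3 -c "
from h import *
stat();delta(-.085,.27)
crop('scene','s2.png',[0.49,-0.34,0.22],80)"
```

```text
t 7.12 tip s -0.0950 zt 0.3967 d 0.0092 F [ 0.2 -0.   0.1] gap -0.0001 yaw x-axis 0.059 tilt [-0.002 -1.    -0.017]
to s=-0.085 zt=0.270 tool units [0.34 4.22 0.08]
```

View pics/s2.png

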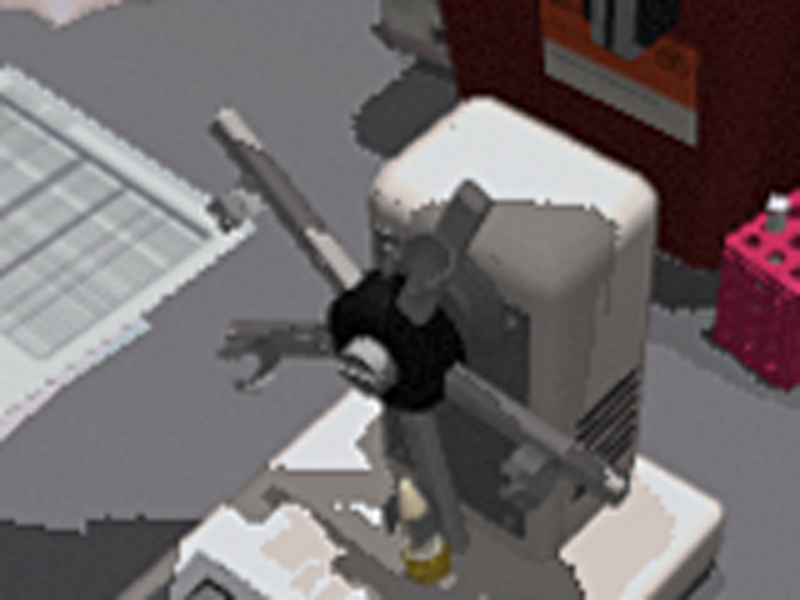

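arm_command(
  commands=[
    [[1, 0, 0.8, 0, 0], [1, 0, 0.8, 0, 0], [1, 0, 0.8, 0, 0], [1, 0, 0.8, 0, 0], [1, 0, 0.8, 0, 0], [1, 0.1, 0, 0, 0], [1, 0, 0, 0, 0]],
  ],
)

```text
t: 7.75
ee_pos: [0.5029, -0.4226, 0.3038]
eef_rot: [0.491, 0.519, -0.512, -0.477]
contact_force: [0.4, -0.4, 0.4]
finger_gap: -0.0
```

```bash
python3 -c "
from h import *
stat()
crop('scene','s3.png',[0.49,-0.34,0.22],80)
crop('top','t3.png',[0.49,-0.34,0.22],80)"
```

```text
t 7.75 tip s -0.0856 zt 0.2788 d 0.0109 F [ 0.4 -0.4  0.4] gap -0.0 yaw x-axis 0.063 tilt [-0.009 -1.    -0.021]
```

View pics/s3.png

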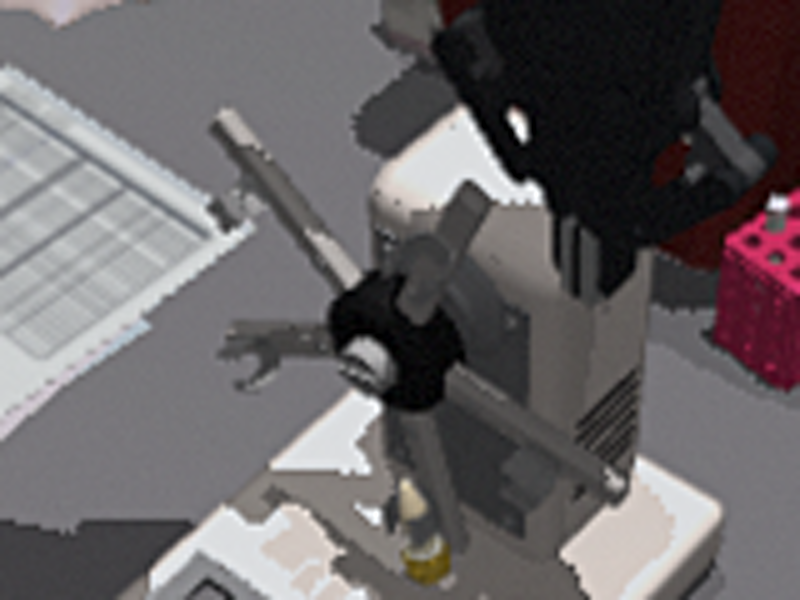

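View pics/t3.png

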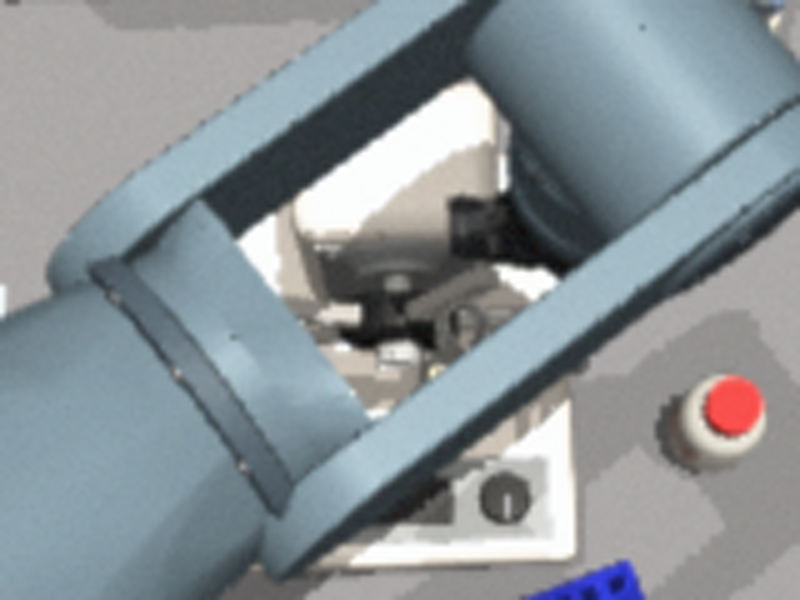

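arm_command(
  commands=[
    [[1, 0.4, -0.15, 0, 0], [1, 0.4, 0, 0, 0], [1, 0.4, 0, 0, 0], [1, 0.4, 0, 0, 0], [1, 0.4, 0, 0, 0], [1, 0.4, 0, 0, 0]],
  ],
)

```text
t: 8.35
ee_pos: [0.4999, -0.3498, 0.3188]
eef_rot: [0.499, 0.517, -0.513, -0.47]
contact_force: [-0.5, -2.9, 1.7]
finger_gap: 0.0002
```

```bash
python3 -c "
from h import *
stat()
crop('scene','s4.png',[0.49,-0.34,0.22],80);ang(1)"
```

```text
t 8.35 tip s -0.0127 zt 0.2938 d 0.0130 F [-0.5 -2.9  1.7] gap 0.0002 yaw x-axis 0.06 tilt [-0.026 -0.999 -0.032]
tube_arm_end r 0.112 d 0.001 conf 0.78 angle 2.493
tube_arm_end r 0.114 d -0.003 conf 0.60 angle 2.482
sample_tube r 0.088 d -0.018 conf 0.70 angle 2.541
sample_tube r 0.091 d -0.017 conf 0.44 angle 2.611
```

View pics/s4.png

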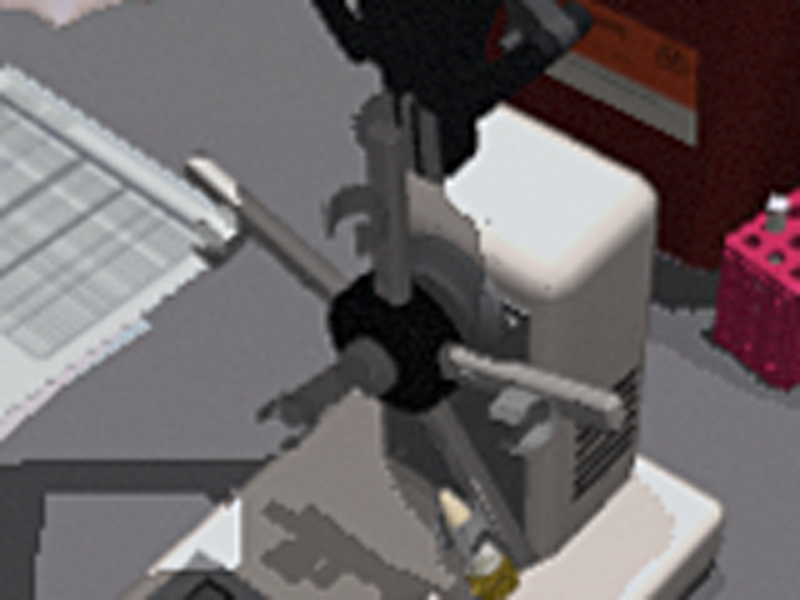

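arm_command(
  commands=[
    [[1, 0.35, 0.15, 0.08, 0], [1, 0.35, 0.15, 0.08, 0], [1, 0.35, 0.15, 0.06, 0], [1, 0.35, 0.15, 0, 0]],
  ],
)

```text
t: 9.03
ee_pos: [0.498, -0.3173, 0.3046]
eef_rot: [0.508, 0.517, -0.51, -0.463]
contact_force: [-0.4, -2.6, 2.7]
finger_gap: -0.0002
```

```bash
python3 -c "
from h import *
stat();delta(.0475,.2756);delta(.0675,.256)
crop('scene','s5.png',[0.49,-0.34,0.22],80);ang(1)"
```

```text
t 9.03 tip s 0.0198 zt 0.2796 d 0.0134 F [-0.4 -2.6  2.7] gap -0.0002 yaw x-axis 0.055 tilt [-0.04  -0.998 -0.051]
to s=0.048 zt=0.276 tool units [0.93 0.09 0.16]
to s=0.068 zt=0.256 tool units [1.62 0.71 0.21]
tube_arm_end r 0.110 d 0.001 conf 0.69 angle 2.127
tube_arm_end r 0.112 d 0.001 conf 0.72 angle 2.126
sample_tube r 0.090 d -0.016 conf 0.71 angle 2.187
sample_tube r 0.269 d -0.038 conf 0.71 angle 2.422
sample_tube r 0.093 d -0.018 conf 0.60 angle 2.225
```

View pics/s5.png

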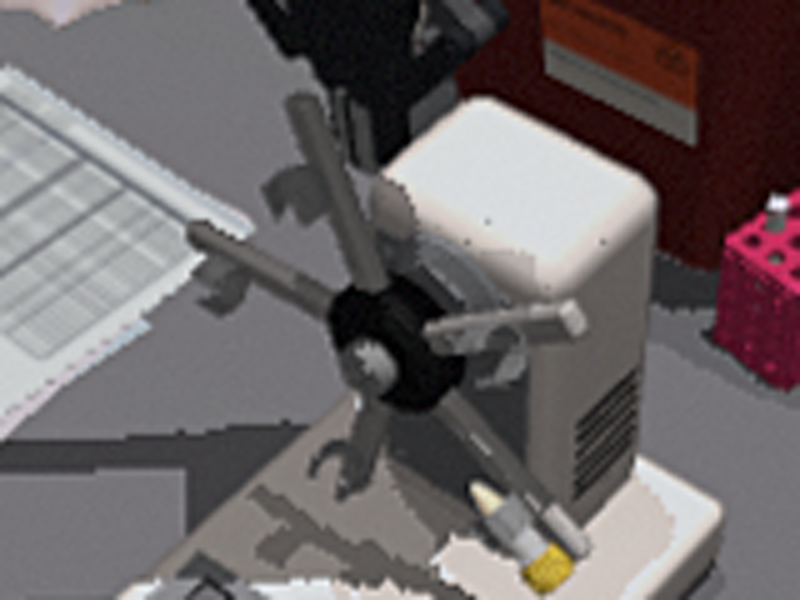

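arm_command(
  commands=[
    [[1, 0.1, 0.1, 0.3, 0], [1, 0.2, 0.15, 0.2, 0], [1, 0.3, 0.2, 0.1, 0], [1, 0.3, 0.25, 0.1, 0]],
  ],
)

```text
t: 9.72
ee_pos: [0.4906, -0.2963, 0.2913]
eef_rot: [0.521, 0.523, -0.502, -0.451]
contact_force: [14.2, -1.6, 4.4]
finger_gap: 0.0001
```

```bash
python3 -c "
from h import *
stat();delta(.0675,.256)"
```

```text
t 9.72 tip s 0.0412 zt 0.2663 d 0.0075 F [14.2 -1.6  4.4] gap 0.0001 yaw x-axis 0.052 tilt [-0.052 -0.995 -0.089]
to s=0.068 zt=0.256 tool units [ 0.89  0.3  -0.01]
```

```bash
python3 -c "
from h import *
crop('scene','s6.png',[0.49,-0.32,0.26],45);ang(1)"
```

```text
sample_tube r 0.090 d -0.019 conf 0.54 angle 1.849
sample_tube r 0.091 d -0.018 conf 0.38 angle 1.923
```

View pics/s6.png

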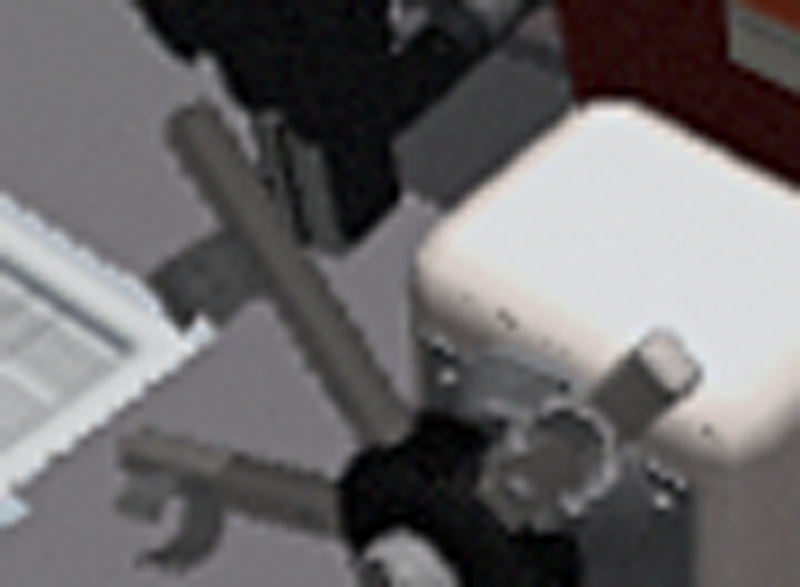

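arm_command(
  commands=[
    [[1, 0, 0, -0.12, 0], [1, 0.25, 0.12, -0.05, 0], [1, 0.25, 0.15, 0, 0]],
  ],
)

```text
t: 10.32
ee_pos: [0.4906, -0.2829, 0.2794]
eef_rot: [0.517, 0.519, -0.505, -0.456]
contact_force: [0.8, -3.6, 0.8]
finger_gap: -0.0002
```

```bash
python3 -c "
from h import *
stat();delta(.0675,.256)"
```

```text
t 10.32 tip s 0.0547 zt 0.2544 d 0.0085 F [ 0.8 -3.6  0.8] gap -0.0002 yaw x-axis 0.049 tilt [-0.049 -0.996 -0.074]
to s=0.068 zt=0.256 tool units [ 0.42 -0.07 -0.01]
```

arm_command(
  commands=[
    [[1, 0.3, 0.05, 0, 0], [1, 0.3, 0.05, 0, 0], [1, 0.1, 0.05, 0, 0]],
  ],
)

```text
t: 10.57
ee_pos: [0.489, -0.259, 0.271]
eef_rot: [0.516, 0.519, -0.505, -0.457]
contact_force: [-0.1, -2.4, 0.6]
finger_gap: 0.0001
```

```bash
python3 -c "
from h import *
stat();delta(.06,.33);ang(1);crop('scene','s7.png',[0.49,-0.33,0.22],65)"
```

```text
t 10.57 tip s 0.0786 zt 0.2460 d 0.0085 F [-0.1 -2.4  0.6] gap 0.0001 yaw x-axis 0.049 tilt [-0.047 -0.996 -0.072]
to s=0.060 zt=0.330 tool units [-0.75 -2.76 -0.23]
tube_arm_end r 0.111 d -0.000 conf 0.63 angle 1.376
tube_arm_end r 0.114 d -0.002 conf 0.89 angle 1.355
sample_tube r 0.093 d -0.018 conf 0.63 angle 1.422
sample_tube r 0.092 d -0.018 conf 0.49 angle 1.505
```

View pics/s7.png

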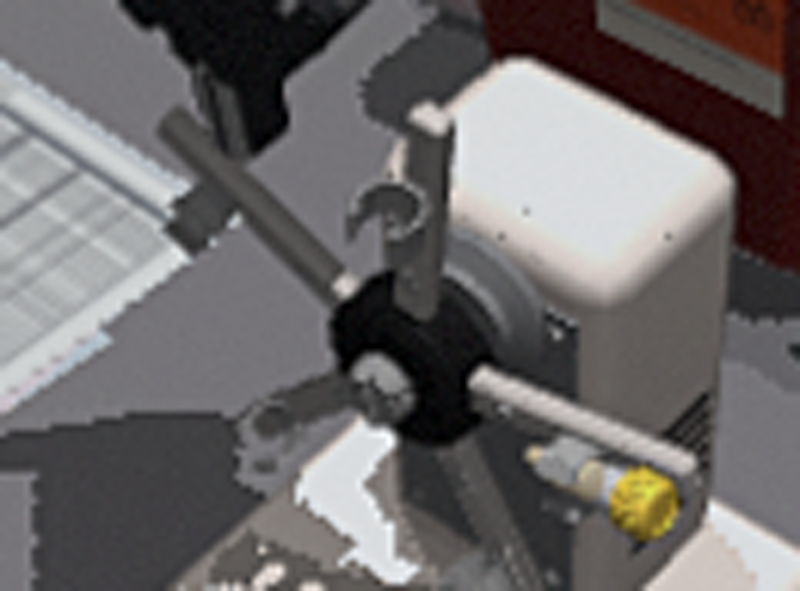

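arm_command(
  commands=[
    [[1, -0.1, -0.8, -0.05, 0], [1, -0.1, -1, -0.05, 0], [1, 0, -1, -0.05, 0], [1, 0, -1, -0.05, 0], [1, -0.5, -0.5, 0, 0], [1, -1, 0, 0, 0], [1, -1, 0, 0, 0], [1, -1, 0, 0, 0], [1, -1, 0, 0, 0]],
  ],
)

```text
t: 11.67
ee_pos: [0.4925, -0.3948, 0.4137]
eef_rot: [0.514, 0.521, -0.505, -0.457]
contact_force: [0.7, -0.5, -0.9]
finger_gap: -0.0002
```

```bash
python3 -c "
from h import *
stat();delta(-.07,.28,.01)"
```

```text
t 11.67 tip s -0.0571 zt 0.3887 d 0.0025 F [ 0.7 -0.5 -0.9] gap -0.0002 yaw x-axis 0.054 tilt [-0.043 -0.997 -0.072]
to s=-0.070 zt=0.280 tool units [-0.27  3.65  0.01]
```

arm_command(
  commands=[
    [[1, -0.45, 0.6, 0, 0], [1, 0, 0.9, 0, 0], [1, 0, 0.9, 0, 0], [1, 0, 0.8, 0, 0], [1, 0, 0.3, 0, 0], [1, 0, 0, 0, 0]],
  ],
)

```text
t: 12.17
ee_pos: [0.4996, -0.4236, 0.3065]
eef_rot: [0.518, 0.518, -0.503, -0.458]
contact_force: [0.1, -0.6, 0.4]
finger_gap: 0.0003
```

```bash
python3 -c "
from h import *
stat();delta(-.02,.285,.01);ang(1);crop('scene','s8.png',[0.49,-0.34,0.22],65)"
```

```text
t 12.17 tip s -0.0864 zt 0.2815 d 0.0076 F [ 0.1 -0.6  0.4] gap 0.0003 yaw x-axis 0.044 tilt [-0.046 -0.996 -0.074]
to s=-0.020 zt=0.285 tool units [ 2.21 -0.22 -0.04]
tube_arm_end r 0.112 d -0.002 conf 0.84 angle 1.352
sample_tube r 0.092 d -0.017 conf 0.70 angle 1.468
```

View pics/s8.png

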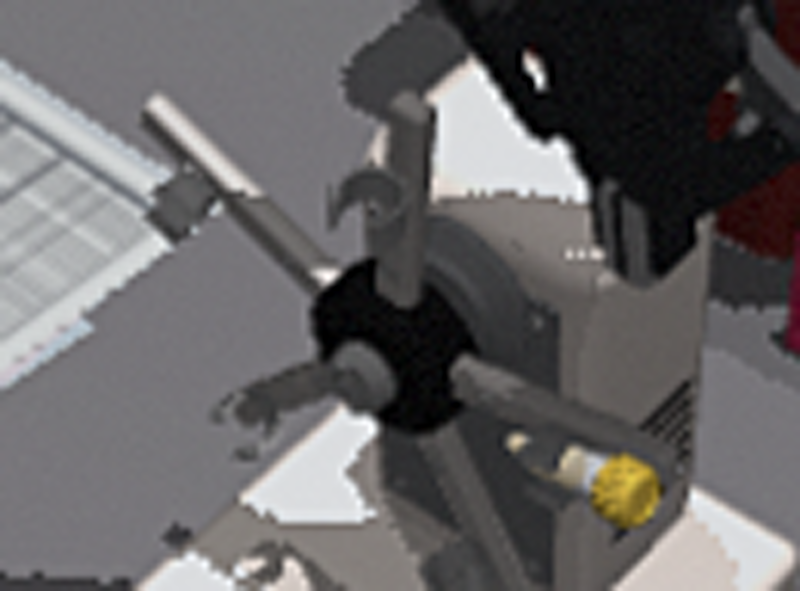

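arm_command(
  commands=[
    [[1, 0.4, 0, -0.1, 0], [1, 0.4, -0.03, 0, 0], [1, 0.4, -0.03, 0, 0], [1, 0.4, -0.03, 0, 0], [1, 0.4, 0, 0, 0], [1, 0.4, 0, 0, 0], [1, 0.4, 0, 0, 0]],
  ],
)

```text
t: 13.1
ee_pos: [0.5004, -0.3342, 0.3141]
eef_rot: [0.523, 0.517, -0.504, -0.452]
contact_force: [1.0, -2.8, 0.3]
finger_gap: -0.0001
```

```bash
python3 -c "
from h import *
stat();delta(.0236,.288,.01);delta(.0488,.277,.01);ang(1)"
```

```text
t 13.10 tip s 0.0028 zt 0.2891 d 0.0147 F [ 1.  -2.8  0.3] gap -0.0001 yaw x-axis 0.044 tilt [-0.06  -0.995 -0.083]
to s=0.024 zt=0.288 tool units [ 0.69 -0.02  0.17]
to s=0.049 zt=0.277 tool units [1.55 0.29 0.22]
sample_tube r 0.004 d 0.001 conf 0.74 angle 2.854
sample_tube r 0.092 d -0.015 conf 0.47 angle 1.213
sample_tube r 0.086 d -0.014 conf 0.45 angle 1.206
tube_arm_end r 0.111 d -0.001 conf 0.85 angle 1.068
```

arm_command(
  commands=[
    [[1, 0.15, 0, 0.15, 0], [1, 0.3, 0.05, 0.1, 0], [1, 0.35, 0.1, 0.05, 0], [1, 0.35, 0.12, 0.03, 0]],
  ],
)

```text
t: 13.73
ee_pos: [0.4958, -0.308, 0.3067]
eef_rot: [0.532, 0.518, -0.501, -0.446]
contact_force: [-0.6, -2.3, 1.2]
finger_gap: 0.0003
```

```bash
python3 -c "
from h import *
stat();delta(.0488,.277,.01);delta(.0691,.257,.01);ang(1)"
```

```text
t 13.73 tip s 0.0293 zt 0.2817 d 0.0118 F [-0.6 -2.3  1.2] gap 0.0003 yaw x-axis 0.038 tilt [-0.071 -0.992 -0.101]
to s=0.049 zt=0.277 tool units [0.66 0.1  0.09]
to s=0.069 zt=0.257 tool units [1.38 0.71 0.18]
tube_arm_end r 0.116 d -0.000 conf 0.87 angle 0.777
tube_arm_end r 0.205 d -0.162 conf 0.60 angle -2.953
tube_arm_end r 0.112 d -0.002 conf 0.57 angle 0.745
sample_tube r 0.095 d -0.015 conf 0.73 angle 0.904
sample_tube r 0.085 d -0.016 conf 0.61 angle 0.883
```

arm_command(
  commands=[
    [[1, 0.2, 0, 0.1, 0], [1, 0.35, 0.05, 0.06, 0], [1, 0.35, 0.12, 0.05, 0], [1, 0.35, 0.12, 0.03, 0]],
  ],
)

```text
t: 14.37
ee_pos: [0.49, -0.2765, 0.2937]
eef_rot: [0.535, 0.516, -0.5, -0.444]
contact_force: [0.4, -3.9, 0.2]
finger_gap: 0.0
```

```bash
python3 -c "
from h import *
stat();delta(.075,.261,.01);delta(.0907,.239,.01);ang(1);crop('scene','s9.png',[0.49,-0.34,0.24],65)"
```

```text
t 14.37 tip s 0.0610 zt 0.2687 d 0.0083 F [ 0.4 -3.9  0.2] gap 0.0 yaw x-axis 0.033 tilt [-0.076 -0.991 -0.106]
to s=0.075 zt=0.261 tool units [ 0.49  0.22 -0.02]
to s=0.091 zt=0.239 tool units [1.06 0.91 0.08]
tube_arm_end r 0.114 d 0.002 conf 0.78 angle 0.400
tube_arm_end r 0.109 d -0.000 conf 0.74 angle 0.388
sample_tube r 0.204 d -0.161 conf 0.64 angle -2.947
sample_tube r 0.093 d -0.016 conf 0.46 angle 0.551
sample_tube r 0.114 d -0.003 conf 0.68 angle 0.378
```

View pics/s9.png

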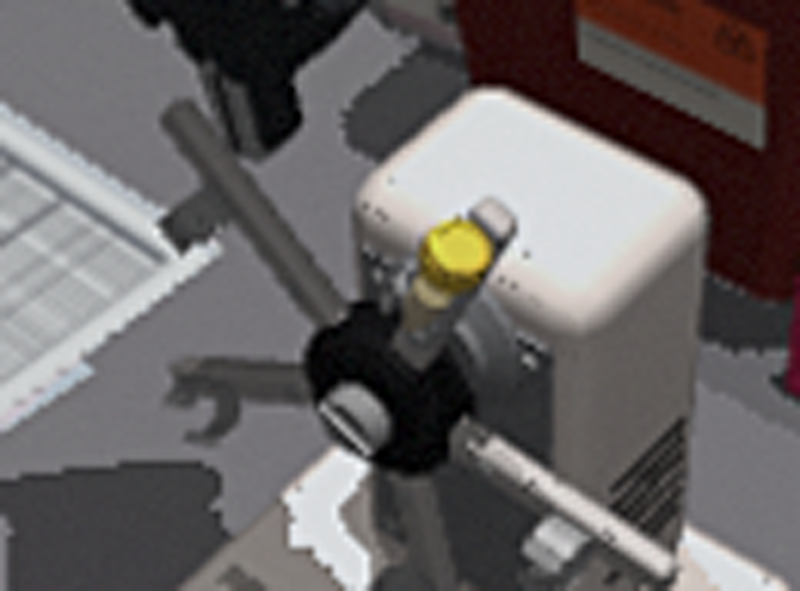

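arm_command(
  commands=[
    [[1, 0.25, 0.15, 0, 0], [1, 0.25, 0.2, 0, 0], [1, 0.2, 0.2, 0, 0], [1, 0, 0, 0, 0]],
  ],
)

```text
t: 15.05
ee_pos: [0.4915, -0.2567, 0.2757]
eef_rot: [0.536, 0.516, -0.499, -0.444]
contact_force: [0.7, -0.7, 0.7]
finger_gap: -0.0001
```

```bash
python3 -c "
from h import *
stat();delta(.0907,.239,.01);ang(2)"
```

```text
t 15.05 tip s 0.0807 zt 0.2507 d 0.0112 F [ 0.7 -0.7  0.7] gap -0.0001 yaw x-axis 0.032 tilt [-0.078 -0.991 -0.108]
to s=0.091 zt=0.239 tool units [0.36 0.35 0.09]
tube_arm_end r 0.113 d -0.000 conf 0.69 angle 0.166
tube_arm_end r 0.115 d -0.001 conf 0.56 angle 0.139
tube_arm_end r 0.115 d -0.000 conf 0.56 angle 0.132
tube_arm_end r 0.113 d -0.002 conf 0.57 angle 0.120
sample_tube r 0.095 d -0.017 conf 0.48 angle 0.272
sample_tube r 0.086 d -0.017 conf 0.57 angle 0.285
sample_tube r 0.094 d -0.018 conf 0.52 angle 0.286
sample_tube r 0.086 d -0.018 conf 0.53 angle 0.271
```

arm_command(
  commands=[
    [[1, 0.08, 0.15, 0.02, 0], [1, 0.08, 0.15, 0.02, 0], [1, 0, 0, 0, 0]],
  ],
)

```text
t: 15.9
ee_pos: [0.4929, -0.2545, 0.2687]
eef_rot: [0.539, 0.516, -0.498, -0.441]
contact_force: [1.2, 0.5, 0.3]
finger_gap: -0.0003
```

```bash
python3 -c "
from h import *
stat();delta(.0869,.238,.01);ang(2)"
```

```text
t 15.90 tip s 0.0828 zt 0.2437 d 0.0127 F [1.2 0.5 0.3] gap -0.0003 yaw x-axis 0.03 tilt [-0.081 -0.99  -0.113]
to s=0.087 zt=0.238 tool units [0.15 0.17 0.11]
tube_arm_end r 0.113 d 0.002 conf 0.94 angle 0.072
tube_arm_end r 0.113 d -0.003 conf 0.63 angle 0.094
tube_arm_end r 0.116 d -0.003 conf 0.87 angle 0.083
tube_arm_end r 0.198 d 0.007 conf 0.65 angle -3.139
tube_arm_end r 0.113 d -0.002 conf 0.66 angle 0.097
sample_tube r 0.093 d -0.016 conf 0.52 angle 0.237
sample_tube r 0.086 d -0.017 conf 0.44 angle 0.236
sample_tube r 0.092 d -0.019 conf 0.44 angle 0.213
sample_tube r 0.090 d -0.016 conf 0.44 angle 0.231
```

```bash
python3 - <<'E'
from h import *
o=avg(3,labs=('hub','housing_top','rotator'))
for l,v in o.items(): print(l,np.round(v,3).tolist())
c,q=np.cos(YAW),np.sin(YAW)
def W(s,h,d): return HUB+np.array([c*d-q*s,q*d+c*s,h])
for cam in ['scene','top']:
    g=env.grab_frame(cam); im=g['image']; K=6
    u,v=proj(g,HUB+[0,0,.03])[0].astype(int); x0,y0=u-65,v-48
    big=cv2.resize(im[y0:y0+96,x0:x0+130],None,fx=K,fy=K,interpolation=cv2.INTER_CUBIC)
    raw=big.copy()
    for k in range(5):
        a=.08+k*2*np.pi/5
        for e in(-.007,.007):
            P=[W(-r*np.sin(a)+e*np.cos(a),r*np.cos(a)+e*np.sin(a),-.005) for r in(.03,.115)]
            p=((proj(g,P)+.5-[x0,y0])*K).astype(int); cv2.line(big,p[0].tolist(),p[1].tolist(),(0,255,0) if k else (0,0,255),1)
    cv2.imwrite(f'pics/ov_{cam}.png',big); cv2.imwrite(f'pics/raw_{cam}.png',raw)
E
```

```text
hub [[0.492, -0.336, 0.199, 0.94], [0.492, -0.336, 0.004, 0.33], [0.48, -0.34, 0.198, 0.78], [0.491, -0.336, 0.198, 0.85], [0.486, -0.346, 0.315, 0.67], [0.479, -0.337, 0.198, 0.56], [0.489, -0.334, 0.199, 0.92], [0.48, -0.336, 0.199, 0.95]]
housing_top [[0.562, -0.329, 0.237, 0.77], [0.49, -0.337, 0.198, 0.21], [0.562, -0.329, 0.234, 0.72], [0.328, -0.435, 0.003, 0.5], [0.564, -0.33, 0.238, 0.72], [0.56, -0.328, 0.235, 0.67], [0.33, -0.434, 0.001, 0.39], [0.565, -0.328, 0.238, 0.63], [0.561, -0.329, 0.238, 0.56]]
rotator [[0.493, -0.335, 0.003, 0.86], [0.495, -0.334, 0.001, 0.59], [0.56, -0.33, 0.236, 0.52], [0.494, -0.332, 0.004, 0.84], [0.321, -0.311, 0.004, 0.43], [0.494, -0.333, 0.004, 0.56], [0.492, -0.33, 0.0, 0.63], [0.496, -0.334, 0.003, 0.76]]
```

View pics/ov_scene.png

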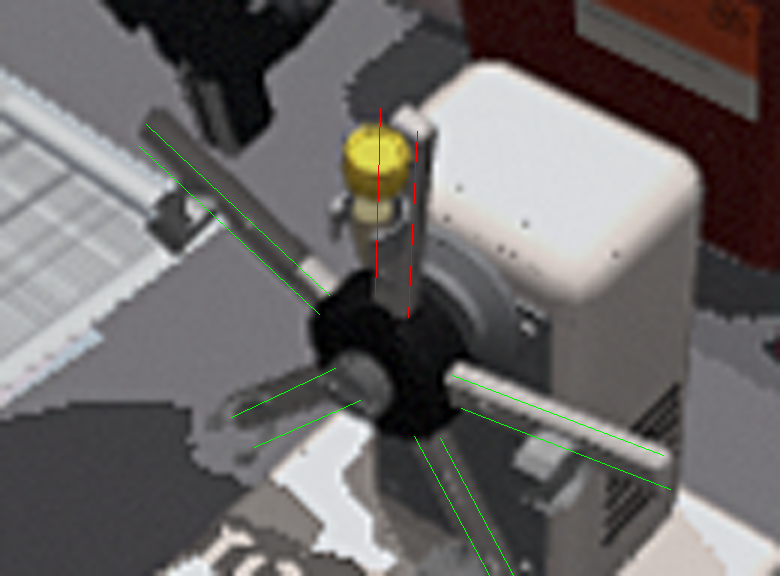

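View pics/ov_top.png

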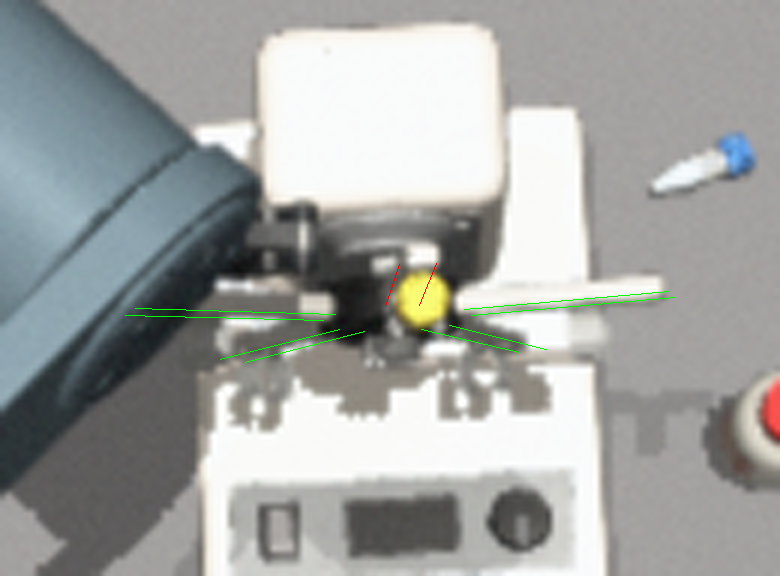

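```bash
python3 - <<'E'
from h import *
for cam,K in [('scene',10),('top',8)]:
    g=env.grab_frame(cam); im=g['image']
    u,v=proj(g,HUB+[0,0,.02])[0].astype(int); w,h=(47,36) if cam=='scene' else (50,36)
    x0,y0=u-w+(0 if cam=='scene' else 0),v-h
    print(cam,x0,y0,K, g['fx'])
    cv2.imwrite(f'pics/z_{cam}.png',cv2.resize(im[y0:y0+2*h,x0:x0+2*w],None,fx=800/(2*w),fy=800/(2*w),interpolation=cv2.INTER_NEAREST)[:600])
    print(800/(2*w))
E
```

```text
scene 195 135 10 413.44596151293626
8.51063829787234
top 196 175 8 443.55757564049287
8.0
```

View pics/z_scene.png

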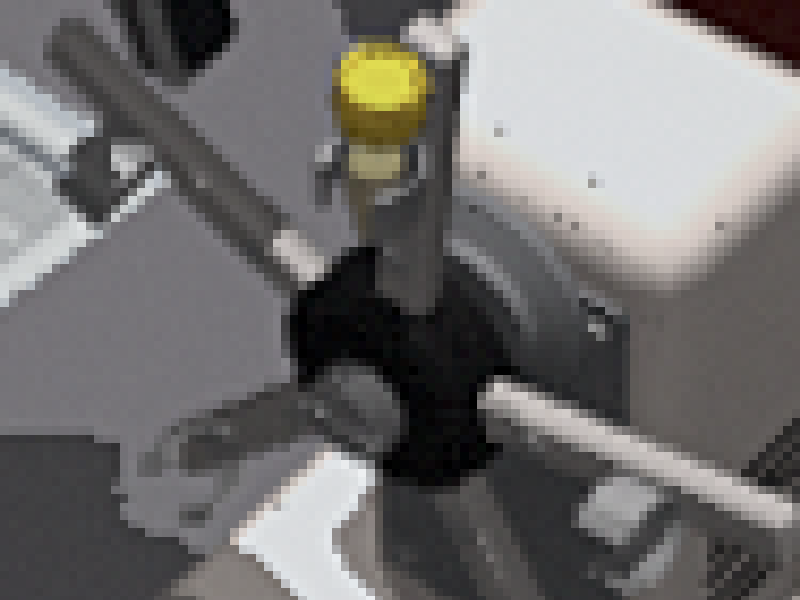

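View pics/z_top.png

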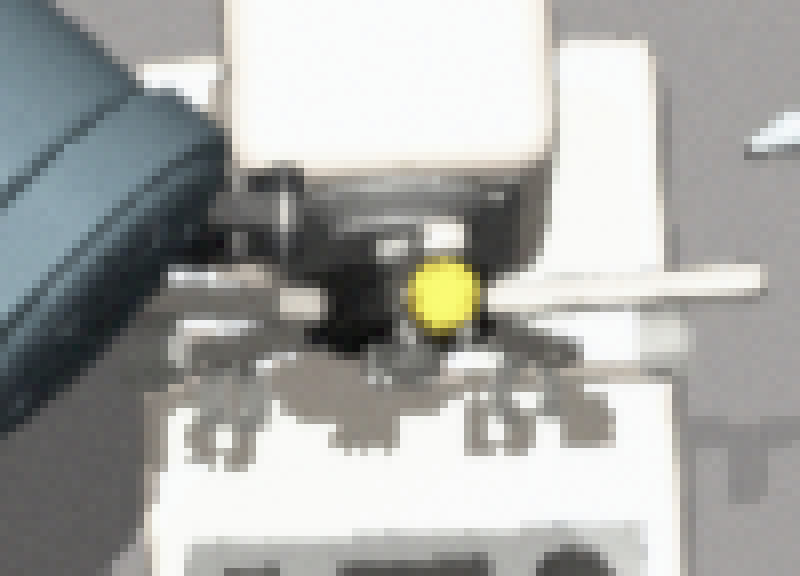

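```bash
python3 - <<'E'
from h import *
from scipy.optimize import least_squares
gs=env.grab_frame('scene'); gt=env.grab_frame('top')
def pt(p,k,r,e,d=0):
    hx,hy,yaw,th=p[:4]; a=th+k*2*np.pi/5; s=-r*np.sin(a)+e*np.cos(a); h=r*np.cos(a)+e*np.sin(a)
    c,q=np.cos(yaw),np.sin(yaw)
    return np.array([hx+c*d-q*s,hy+q*d+c*s,.2+h])
S=lambda u,v: np.array([195+u/8.51-.5,135+v/8.51-.5]); T=lambda u,v: np.array([196+u/8-.5,175+v/8-.5])
obs=[(gs,0,.115,0,S(435,38)),(gs,1,.115,.007,S(790,512)),(gs,1,.035,.007,S(495,392)),(gs,-1,.115,-.007,S(78,28)),
     (gt,0,.115,0,T(443,236)),(gt,1,.115,.007,T(764,278)),(gt,1,.035,.007,T(490,300)),(gt,-1,.035,-.007,T(325,303))]
def f(p):
    r=[]
    for g,k,rr,e,o in obs:
        off=p[4:6] if g is gs else p[6:8]
        r+=list(proj(g,pt(p,k,rr,e))[0]+off-o)
    return np.r_[r,np.array(p[4:])*1.0,(p[2]-.07)*10]
s=least_squares(f,[.488,-.337,.07,.08,0,0,0,0]); J=np.linalg.inv(s.jac.T@s.jac)
print(s.x.round(4)); print(np.sqrt(np.diag(J)).round(3)[:4]); print(s.fun.round(2))
# tube direction in scene: cap centre vs pointed end for angles
for th in (0,.08,.16,.24):
    p=[*s.x[:3],th]
    print(th,'top: cap, arm end',((proj(gt,[pt(p,0,.116,0,-.0165),pt(p,0,.115,0,0)])+s.x[6:8]-[195.5,174.5])*8).round(0).tolist(),'scene',((proj(gs,[pt(p,0,.116,0,-.0165),pt(p,0,.115,0)])+s.x[4:6]-[194.5,134.5])*8.51).round(0).tolist())
E
```

```text
[ 0.4845 -0.3359  0.0587  0.1152  0.0634  0.3597 -0.099   0.0542]
[0.002 0.002 0.014 0.016]
[-0.48 -0.58 -0.    0.48  1.73  0.66 -1.31 -0.92 -0.07  0.01  0.3   0.27
  2.22 -0.16 -2.35 -0.18  0.06  0.36 -0.1   0.05 -0.11]
0 top: cap, arm end [[397.0, 294.0], [395.0, 237.0]] scene [[331.0, 42.0], [383.0, 4.0]]
0.08 top: cap, arm end [[430.0, 293.0], [428.0, 236.0]] scene [[365.0, 62.0], [416.0, 24.0]]
0.16 top: cap, arm end [[463.0, 293.0], [461.0, 236.0]] scene [[399.0, 85.0], [450.0, 46.0]]
0.24 top: cap, arm end [[496.0, 293.0], [493.0, 236.0]] scene [[433.0, 110.0], [483.0, 70.0]]
```

arm_command(
  commands=[
    [[1, 0.08, 0.18, 0.08, 0], [1, 0.06, 0.18, 0.04, 0], [1, 0, 0, 0, 0]],
  ],
)

```text
t: 18.25
ee_pos: [0.4926, -0.2523, 0.2601]
eef_rot: [0.541, 0.517, -0.497, -0.439]
contact_force: [1.2, -0.2, -1.0]
finger_gap: -0.0002
```

```bash
python3 - <<'E'
from h import *
stat();ang(2)
for cam in ('scene','top'):
    g=env.grab_frame(cam); im=g['image']; x0,y0=(195,135) if cam=='scene' else (196,175); w,h=(94,72) if cam=='scene' else (100,72)
    hsv=cv2.cvtColor(im,cv2.COLOR_BGR2HSV); m=(abs(hsv[...,0].astype(int)-28)<8)&(hsv[...,1]>140); 
    m[:y0]=0;m[y0+h:]=0;m[:,:x0]=0;m[:,x0+w:]=0
    ys,xs=np.nonzero(m); print(cam,'yellow centroid',xs.mean().round(2),ys.mean().round(2),m.sum())
    cv2.imwrite(f'pics/y_{cam}.png',cv2.resize(im[y0:y0+h,x0:x0+w],None,fx=800/w,fy=800/w,interpolation=cv2.INTER_NEAREST)[:600])
E
```

```text
t 18.25 tip s 0.0850 zt 0.2351 d 0.0126 F [ 1.2 -0.2 -1. ] gap -0.0002 yaw x-axis 0.029 tilt [-0.085 -0.989 -0.12 ]
tube_arm_end r 0.116 d 0.002 conf 0.78 angle 0.020
tube_arm_end r 0.114 d -0.001 conf 0.86 angle 0.005
sample_tube r 0.094 d -0.018 conf 0.51 angle 0.169
sample_tube r 0.088 d -0.017 conf 0.54 angle 0.140
sample_tube r 0.094 d -0.016 conf 0.47 angle 0.154
sample_tube r 0.268 d -0.037 conf 0.25 angle 2.420
sample_tube r 0.215 d -0.165 conf 0.60 angle 2.745
sample_tube r 0.088 d -0.017 conf 0.41 angle 0.150
sample_tube r 0.250 d 0.097 conf 0.25 angle 2.490
scene yellow centroid 235.37 143.38 101
top yellow centroid 246.45 211.69 49
```

View pics/y_top.png

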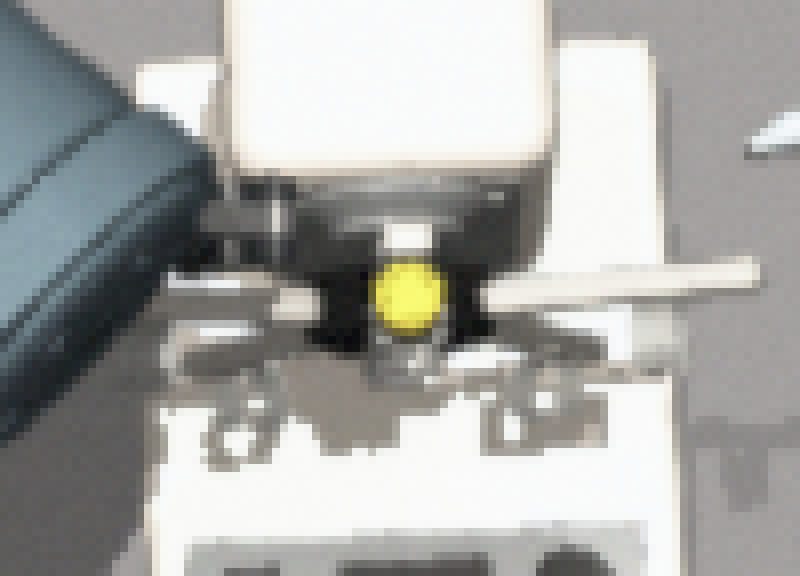

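View pics/y_scene.png

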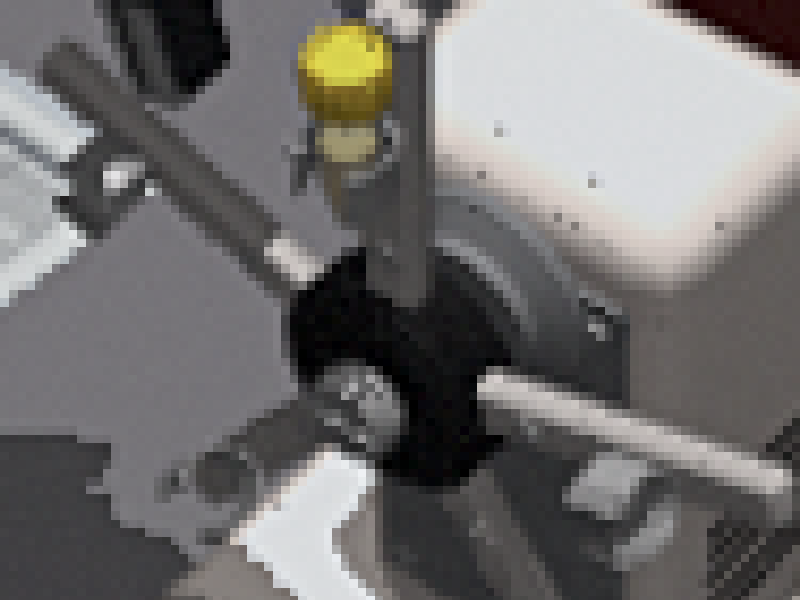

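arm_command(
  commands=[
    [[1, -0.02, -0.3, -0.05, 0], [1, -0.04, -0.5, -0.06, 0], [1, -0.07, -0.8, -0.1, 0], [1, -0.07, -0.8, -0.1, 0], [1, -0.07, -0.8, -0.1, 0], [1, -0.07, -0.8, -0.1, 0], [1, 0.5, -0.5, 0.5, 0], [1, 0.8, 0, 0.5, 0], [1, 0.8, 0, 0.5, 0], [1, 0, 0, 0, 0]],
  ],
)

```text
t: 19.78
ee_pos: [0.4382, -0.1919, 0.3992]
eef_rot: [0.541, 0.511, -0.501, -0.442]
contact_force: [0.3, -0.2, 0.1]
finger_gap: -0.0002
```

arm_command(
  commands=[
    [[1, 1, 0, 0, 0], [1, 1, 0, 0, 0], [1, 1, 0, 0, 0], [1, 1, 0, 0, 0], [1, 0, 0, 0, 0], [1, 0, 0, 0, 0]],
  ],
)

```text
t: 20.28
ee_pos: [0.433, -0.0714, 0.3935]
eef_rot: [0.545, 0.507, -0.502, -0.44]
contact_force: [0.5, -1.1, 0.6]
finger_gap: -0.0
```

```bash
python3 - <<'E'
from h import *
stat();ang(3)
o=avg(2,labs=('hub','rotator','housing_top','tube_rack','reagent_bottle','timer','spare_tube'))
for l,v in o.items(): print(l,np.round([a for a in v if a[3]>.4],3).tolist())
for cam in ('scene','top'):
    g=env.grab_frame(cam); im=g['image']; x0,y0=(195,128) if cam=='scene' else (196,175); w,h=(104,80) if cam=='scene' else (100,72)
    cv2.imwrite(f'pics/e_{cam}.png',cv2.resize(im[y0:y0+h,x0:x0+w],None,fx=800/w,fy=800/w,interpolation=cv2.INTER_NEAREST)[:600])
    cv2.imwrite(f'pics/full_{cam}.png',im)
E
```

```text
t 20.28 tip s 0.2697 zt 0.3685 d -0.0342 F [ 0.5 -1.1  0.6] gap -0.0 yaw x-axis 0.018 tilt [-0.101 -0.989 -0.11 ]
tube_arm_end r 0.114 d 0.004 conf 0.76 angle -0.025
tube_arm_end r 0.115 d 0.002 conf 0.72 angle -0.006
tube_arm_end r 0.202 d -0.164 conf 0.44 angle -2.954
tube_arm_end r 0.113 d 0.002 conf 0.92 angle -0.013
tube_arm_end r 0.093 d -0.014 conf 0.39 angle 0.131
tube_arm_end r 0.113 d -0.003 conf 0.77 angle 0.020
sample_tube r 0.092 d -0.015 conf 0.52 angle 0.157
sample_tube r 0.086 d -0.017 conf 0.49 angle 0.118
sample_tube r 0.092 d -0.015 conf 0.48 angle 0.167
sample_tube r 0.087 d -0.014 conf 0.49 angle 0.136
sample_tube r 0.094 d -0.019 conf 0.51 angle 0.128
sample_tube r 0.252 d 0.101 conf 0.48 angle 2.484
sample_tube r 0.088 d -0.019 conf 0.40 angle 0.163
hub [[0.488, -0.337, 0.197, 0.86], [0.479, -0.334, 0.198, 0.8], [0.487, -0.336, 0.195, 0.56], [0.481, -0.337, 0.2, 0.63]]
rotator [[0.491, -0.332, 0.0, 0.65], [0.493, -0.334, 0.003, 0.71], [0.487, -0.336, 0.197, 0.57], [0.495, -0.333, 0.001, 0.56]]
housing_top [[0.561, -0.328, 0.238, 0.66], [0.563, -0.332, 0.24, 0.75], [0.565, -0.327, 0.234, 0.84]]
tube_rack [[0.335, -0.43, 0.0, 0.83], [0.332, -0.434, 0.002, 0.67], [0.331, -0.433, -0.001, 0.79], [0.329, -0.434, 0.0, 0.58]]
reagent_bottle [[0.462, -0.515, -0.0, 0.9], [0.462, -0.521, 0.001, 0.85], [0.461, -0.515, -0.001, 0.69], [0.464, -0.516, -0.001, 0.83]]
timer [[0.322, -0.31, 0.0, 0.95], [0.325, -0.312, -0.0, 0.68], [0.32, -0.312, 0.002, 0.92], [0.323, -0.312, -0.0, 0.84]]
spare_tube [[0.595, -0.484, 0.002, 0.48], [0.597, -0.483, 0.0, 0.57], [0.594, -0.481, -0.0, 0.61]]
```

View pics/e_top.png

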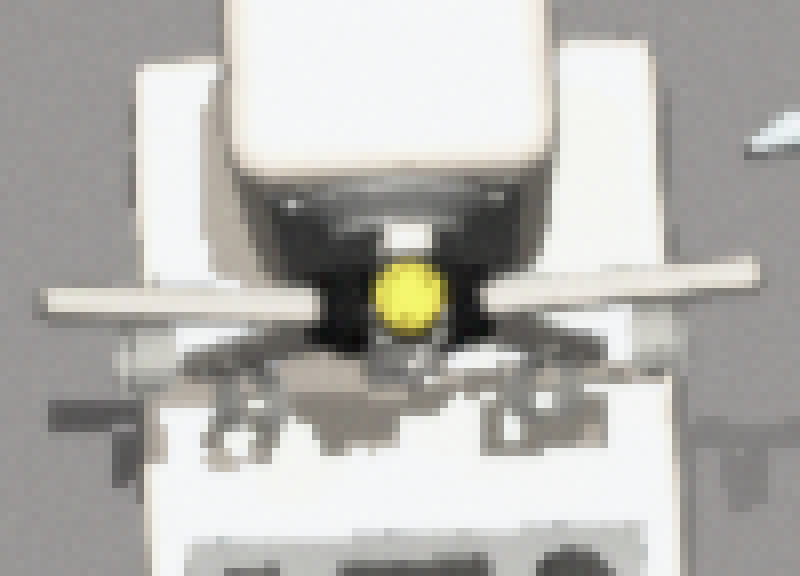

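View pics/e_scene.png

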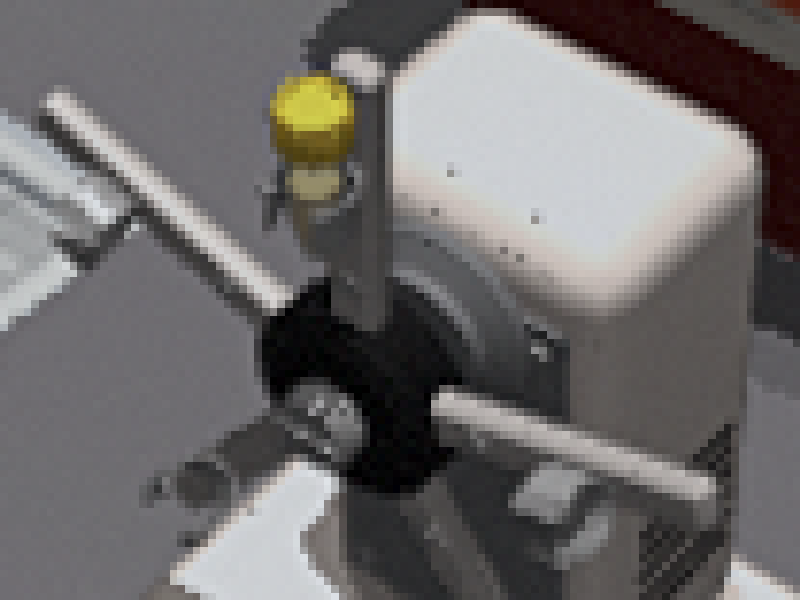

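```bash
python3 - <<'E'
from h import *
from scipy.optimize import least_squares
gs=env.grab_frame('scene'); gt=env.grab_frame('top')
def pt(p,k,r,e,d=0):
    hx,hy,yaw,th=p[:4]; a=th+k*2*np.pi/5; s=-r*np.sin(a)+e*np.cos(a); h=r*np.cos(a)+e*np.sin(a)
    c,q=np.cos(yaw),np.sin(yaw)
    return np.array([hx+c*d-q*s,hy+q*d+c*s,.2+h])
S=lambda u,v: np.array([195+u/7.692-.5,128+v/7.692-.5]); T=lambda u,v: np.array([196+u/8-.5,175+v/8-.5])
obs=[(gs,0,.115,0,S(357,67)),(gs,1,.115,.007,S(714,488)),(gs,-1,.115,-.007,S(55,103)),
     (gt,0,.115,0,T(408,236)),(gt,1,.115,.007,T(758,272)),(gt,-1,.115,-.007,T(44,303))]
def f(p):
    r=[]
    for g,k,rr,e,o in obs:
        off=p[4:6] if g is gs else p[6:8]
        r+=list(proj(g,pt(p,k,rr,e))[0]+off-o)
    return np.r_[r,np.array(p[4:8])*1.0]
s=least_squares(f,[.488,-.337,.07,.08,0,0,0,0]); J=np.linalg.inv(s.jac.T@s.jac)
print(s.x.round(4)); print(np.sqrt(np.diag(J)).round(3)[:4]); print(s.fun.round(2))
E
```

```text
[ 0.4839 -0.3377  0.0699  0.0174  0.2613  0.4426 -0.4799 -0.0591]
[0.002 0.002 0.012 0.016]
[ 0.13 -0.05 -0.1  -0.1  -0.29 -0.29 -0.27  0.29  0.35 -0.09  0.4  -0.14
  0.26  0.44 -0.48 -0.06]
```

```bash
python3 -c "
from cell import env
import numpy as np
s=env.get_state();print(s['t'],np.round(s['joint_vel'],3)); print(env.hand_in())"
```

```text
22.9833 [-0.001 -0.001 -0.002 -0.002 -0.001 -0.001]
the job is handed in; nothing more can be done
None
```

The tube now stands upright with its cap at the top, and I handed the job in at about 23 s. I turned the wheel counter-clockwise by about 2.9 rad, pushing two of the empty arms in turn with the closed fingertips. I then lifted the gripper clear, and it was touching nothing at the end.

**Last checks**
- **Tube angle:** my fit of three arm ends in both camera pictures puts the wheel 0.017 ± 0.016 rad from upright, with errors under half a pixel. The network's position for the tube arm's end gives about 0 rad. Both are well inside the 0.1 rad limit.
- **Wheel at rest:** the tube arm showed in the same place in the last pictures before and after I lifted away. I had no direct reading of wheel speed.
- **Rotator and bystanders:** the rotator moved about 3 mm, which is within measurement error. The rack, bottle, timer and spare tube stand where they were to within a few mm.

**Disagreements and surprises**
- **Sample-tube reading:** the network's position for the sample tube reads about 0.14 rad. It read high by 0.05 to 0.15 rad at every wheel position. I take this to be because that point lies on the tube's side rather than on its axis, but I have not confirmed that.
- **Push force:** pushing forces were 2 to 4 N. The exception was one reading of about 14 N, with the fingertip pressed along the shaft direction, probably against a clip. I eased off at once, and it stayed below the 30 N limit.
- **Gripper tilt:** the gripper tilted by about 0.15 rad over the pushes and I could not correct it. It caused no contact that I could see.

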